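# Confirm three picks at the parts bins

### The arm

A 6-joint arm with a two-finger parallel gripper is mounted at the origin on the work surface. World frame = base frame: x ahead of the robot, y to its left, z up, the work surface at z = 0. Lengths are in m, angles in rad, forces in N, time in s.
With the tool pointing down it reaches from about 0.35 to 0.775 m from the base axis. Payload 7.3 kg.
Tool frame: the origin (TCP) lies on the centre line of the jaws, within the pads' length; the fingertips stand 17 mm ahead of it and the grasp point (between the pads) lies 2 mm behind it (robot.tcp_to_tips is the distance from the TCP to the fingertips, in m); z points along the fingers, y is the line along which they close (so a half turn about z gives the same grasp; the last joint's range is limited). The gripper opens to 92 mm and grips with 3 to 60 N. Pads are 19 mm wide; open, the fingers measure 130 mm over their backs; the gripper's body (75 mm by 190 mm) begins 47 mm behind the grasp point.
Start: joints at [-1.377, 0.342, 1.524, -0, 1.275, -0.146], TCP at [0.175, -0.495, 0.206] pointing down, gripper open.
Joint ranges: [-2.53, 2.53], [-0.77, 2.02], [0.04, 2.7], [-1, 4.14], [0.28, 2.66], [-3.11, 3.11]. Speed limits (rad/s): [2.57, 2.57, 3.14, 3.14, 3.14, 3.14].

### API

Orientations are given as [roll, pitch, yaw] about the fixed x, y, z axes, in that order (R = Rz(yaw) Ry(pitch) Rx(roll)).
In Python, from cell import robot gives the robot as it stands. The module is installed in compiled form; this text tells all that it offers.
- The arm moves only by the tool carry_out, never from a script. Its argument "commands" is a list of rows, each a list of 3 entries, a list of its own where there are three numbers: the shift along the tool's x, y, z in m, then the turn about the tool's z in rad, then the opening, from 0 (shut) to 1 (fully open). In form: [[[dx, dy, dz], yaw, claw], ...]. A call has 1 to 20 rows; each row shifts and turns the commanded pose from where the row before left it, along the tool's axes as they then stand; what a row does not reach is not made up. A row lasts 1/8 s, in which the tool goes at most 62.5 mm and 10.7 degrees, less where a joint would pass 70% of its speed; a pose out of reach is approached as far as the arm can. A call is refused whole if a number of a shift passes 0.0625 or a number of a turn 0.188, either way. A call with a gripper value outside its range is refused whole. The fingers move at their own pace and stop on an object; "newtons" is the grip in N (left out, the last holds). Time passes only in rows, so rows that do not move let the fingers close. It gives the time, the measured TCP pose, the force, the opening and the grip force at its end, in the units of the state.
- robot.observe(): the state, without advancing time (a new reading comes with each control period).
- robot.read_camera(name): name is "scene" or "top" or "wrist"; returns a dict with "pixels" (420x560x3 uint8, red, green, blue), "fx", "fy", "cx", "cy" (pixels), "view" (4x4, takes a point from world to camera coordinates); the wrist camera has in their place "T_tool_cam" (4x4, takes a point from camera to tool coordinates, whose origin is the TCP and whose axes are the flange's). Camera axes: x right, y up, looking along -z (the intrinsics and any distortion apply to the point x, -y, -z); pixel columns grow to the right and rows downward; lengths in m; the calibration is good to about 2 mm. A picture is of the moment at which its call begins: read the wrist's pose just before it. There is no depth.
- robot.hand_in(): hands the job in; it is judged then, once.
Trained networks look in a picture, given as the dict that the camera call returned (one of the last four; its "shot" number tells which), for a name from the list of things; names that differ only in an ending like _2 or _b are one class to them, and where a whole thing is asked for, a point or a joint stands for the part that bears it (a point fixed in the world has none). Each returns a list of dicts, best first, with "p" (0 to 1); they miss things now and then, are a little off and sometimes report something else, mostly with a low value. They report only what shows in the picture. A call takes as long as a camera call. They do not tell look-alikes from the thing itself.
- robot.find_in(picture, name): "at" ([column, row] in pixels, amid what is visible of it).
- robot.tip_of(picture, name): "at" ([column, row] in pixels: a listed point, or the origin of a listed thing).
The state is a dict: "time": time; "qpos": joint angles; "qvel": joint speeds; "joint_efforts": joint torques, N m; "tool_pos": TCP position; "tool_rot": TCP orientation; "contact_force": force on the tool from outside, world axes, zero at the start; "torque": the same for the moment, N m; "opening": finger opening in m; "grip_force": force on a finger pad.
Only numpy, scipy, OpenCV 4.12 (cv2) and the standard library are available. Lean on these libraries where they do the work, as an engineer would, in place of code of your own. Each camera call takes 0.05 s, during which the arm holds its last target. There are 200 camera calls.

### The job

Confirm the picks on the stock bins by lightly pressing each bin's confirm key with the fingertips, a little over half way down and not hard against its stop, so that it stays down: first the bin of rings, then the bin of capacitor cans, then the bin of door switches. Leave the empty bin's key up, do not push hard on keys or bins, and leave the tape, the carton and the bottle where they stand.

Things in the scene. Friction and masses are not known exactly. Their poses are not given: they have to be found in the camera images.
- bin_rings: fixed dark grey stock bin holding loose plain steel rings (65 mm across, 9 mm thick): open top, 150 mm long, 90 wide, 42 high in front, 70 at the back; origin at the centre of its underside, -x axis to its front. In front, 110 mm from the origin along -x, a fixed block (48 x 48 x 50 high) carries its confirm key
- key_rings_top (a point): confirm key of bin_rings: the centre of the flat top of a white round button 36 mm across, facing up, 68 mm above the bench when up (18 mm proud of its block); the point goes down with the key
- key_rings (a joint): how far that key is pressed down, m: 0 up, 0.012 bottomed on a hard stop (running into it counts as pushing hard: over 20 N is too much). It registers once it is down 0.005 or more; 0.008 is a good press. It takes 3.5 N to start it and 6 N at the bottom, and it stays at the depth where it is left
- bin_cans: fixed dark grey stock bin holding capacitor cans (plain aluminium cylinders 30 mm across, 55 mm long, two short terminals on one end): open top, 150 mm long, 90 wide, 42 high in front, 70 at the back; origin at the centre of its underside, -x axis to its front. In front, 110 mm from the origin along -x, a fixed block (48 x 48 x 50 high) carries its confirm key
- key_cans_top (a point): confirm key of bin_cans: the centre of the flat top of a white round button 36 mm across, facing up, 68 mm above the bench when up (18 mm proud of its block); the point goes down with the key
- key_cans (a joint): how far that key is pressed down, m: 0 up, 0.012 bottomed on a hard stop (running into it counts as pushing hard: over 20 N is too much). It registers once it is down 0.005 or more; 0.008 is a good press. It takes 3.5 N to start it and 6 N at the bottom, and it stays at the depth where it is left
- bin_switches: fixed dark grey stock bin holding small block-shaped door switches (32 x 30 x 24 mm, white, square black plunger): open top, 150 mm long, 90 wide, 42 high in front, 70 at the back; origin at the centre of its underside, -x axis to its front. In front, 110 mm from the origin along -x, a fixed block (48 x 48 x 50 high) carries its confirm key
- key_switches_top (a point): confirm key of bin_switches: the centre of the flat top of a white round button 36 mm across, facing up, 68 mm above the bench when up (18 mm proud of its block); the point goes down with the key
- key_switches (a joint): how far that key is pressed down, m: 0 up, 0.012 bottomed on a hard stop (running into it counts as pushing hard: over 20 N is too much). It registers once it is down 0.005 or more; 0.008 is a good press. It takes 3.5 N to start it and 6 N at the bottom, and it stays at the depth where it is left
- bin_empty: fixed dark grey stock bin with nothing in it: open top, 150 mm long, 90 wide, 42 high in front, 70 at the back; origin at the centre of its underside, -x axis to its front. In front, 110 mm from the origin along -x, a fixed block (48 x 48 x 50 high) carries its confirm key
- key_empty_top (a point): confirm key of bin_empty: the centre of the flat top of a white round button 36 mm across, facing up, 68 mm above the bench when up (18 mm proud of its block); the point goes down with the key
- key_empty (a joint): how far that key is pressed down, m: 0 up, 0.012 bottomed on a hard stop (running into it counts as pushing hard: over 20 N is too much). It registers once it is down 0.005 or more; 0.008 is a good press. It takes 3.5 N to start it and 6 N at the bottom, and it stays at the depth where it is left
- tape: loose roll of tape lying flat, 70 mm across, 24 mm high, standing between the robot and the keys; origin at the centre of its underside. Leave alone
- carton: loose small cardboard carton, 45 x 60 x 50 mm high, between the robot and the keys; origin at the centre of its underside. Leave alone
- bottle: loose upright bottle, 50 mm across, 120 mm high, to the left of the bins; origin at the centre of its underside. Leave alone
Things that resemble listed ones, but are neither listed nor needed, are in the scene too. Leave any orange look-alike of the bin_cans alone.

How it is judged:
On the way, in this order (a step that is already met when the one before it is completed fails the run):
1. the key of the bin of rings is down (5 mm or more) and the later keys are still up (under 3 mm) (value of joint key_rings above 0.005 m and value of joint each of key_cans, key_switches, key_empty below 0.003 m), for 0.2 s.
2. the key of the bin of capacitor cans is down (5 mm or more) and the later keys are still up (under 3 mm) (value of joint each of key_rings, key_cans above 0.005 m and value of joint each of key_switches, key_empty below 0.003 m), for 0.2 s.
3. the key of the bin of door switches is down (5 mm or more) and the later keys are still up (under 3 mm) (value of joint each of key_rings, key_cans, key_switches above 0.005 m and value of joint key_empty below 0.003 m), for 0.2 s.
At the end, for the whole second after the job is handed in: The keys of the rings, capacitor cans and door switches are each down 5 mm or more, the empty bin's key is up (under 3 mm), and the tape, carton and bottle stand upright within 20 mm of where they were (all of step 3 and distance of each of tape, carton, bottle from where it was at the start of the episode below 0.02 m and angle between each of tape, carton, bottle's own z axis and vertical below 0.2 rad); the robot touches nothing.
It fails at once if a key pressed (over 3 mm) before the one due ahead of it is down (5 mm) ((value of joint key_cans above 0.003 m and value of joint key_rings below 0.005 m) or (value of joint key_switches above 0.003 m and value of joint key_cans below 0.005 m)).
It fails at once if the empty bin's key pressed (value of joint key_empty above 0.003 m).
It fails at once if a bin or its key pushed with more than 20 N (contact force between any of the arm, the fingers and bin_rings above 20 N or contact force between any of the arm, the fingers and bin_cans above 20 N or contact force between any of the arm, the fingers and bin_switches above 20 N or contact force between any of the arm, the fingers and bin_empty above 20 N).
It fails at once if the tape, carton or bottle shifted or lifted more than 20 mm (distance of any of tape, carton, bottle from where it was at the start of the episode above 0.02 m).
It fails at once if the tape, carton or bottle tipped (angle between any of tape, carton, bottle's own z axis and vertical above 0.2 rad).
It also fails if it takes over 48 s, if anything falls off the work surface, if the arm or the gripper's body presses on something with over 40 N, if the wrist force passes 120 N, or if a joint passes its speed limit or range.

## Working session

There is one attempt and no reset: what is moved stays moved. The work goes in short steps, Python scripts to look and compute and a tool call to move; the robot and the scene stay as the last step left them, time stands still between calls to the robot, and variables do not carry over. Pictures are saved under pics/ and viewed, at most 10 in all, crops included, and the job is handed in when it is done.

Besides the shell and the picture viewer there is one more tool, called after ">>>" as name(argument=value, ...) on one line, values as JSON. carry_out: Moves the arm, as the interface text tells. Its arguments: {"type":"object","properties":{"commands":{"type":"array"},"newtons":{"type":"number"}},"required":["commands"]}

```bash
mkdir -p pics; cat > h.py <<'E'
import numpy as np, cv2
from cell import robot
def plane(pic,at,z):
    V=np.array(pic["view"]); R=V[:3,:3]; c=-R.T@V[:3,3]
    d=R.T@np.array([(at[0]-pic["cx"])/pic["fx"],-(at[1]-pic["cy"])/pic["fy"],-1.0])
    return c+d*(z-c[2])/d[2]
def save(pic,n): cv2.imwrite("pics/"+n,np.array(pic["pixels"])[:,:,::-1])
E
python3 - <<'E'
from h import *
s=robot.observe(); print(s)
for cam in("top","scene"):
    p=robot.read_camera(cam); save(p,cam+".png"); print(cam,[k for k in p])
    for n in("rings","cans","switches","empty"):
        for nm,f,z in(("key_%s_top"%n,robot.tip_of,.068),("bin_%s"%n,robot.find_in,.03)):
            print(nm,[(np.round(r["at"]),round(r["p"],2),plane(p,r["at"],z)[:2].round(3)) for r in f(p,nm)][:4])
    for n,z in(("tape",.0),("carton",.0),("bottle",.0)):
        print(n,[(np.round(r["at"]),round(r["p"],2),plane(p,r["at"],z)[:2].round(3)) for r in robot.tip_of(p,n)][:3])
E
```

```text
{'time': 0.0, 'qpos': array([-1.37700431e+00,  3.42715005e-01,  1.52505441e+00, -2.55344726e-06,
        1.27540460e+00, -1.45991718e-01]), 'qvel': array([-8.06282169e-04,  5.01611489e-04, -5.88078778e-05, -4.24868764e-04,
        7.80739535e-05,  1.19262038e-03]), 'joint_efforts': array([ 4.81965380e-04, -4.31234729e+01, -2.44219548e+01,  7.16570509e-02,
        5.58310084e-02, -1.18503563e-04]), 'tool_pos': array([ 0.17490847, -0.49451941,  0.20513596]), 'tool_rot': array([-3.14002776e+00, -2.27630798e-04,  3.39784298e-01]), 'contact_force': array([-0.04045309,  0.36260272, -0.79774723]), 'torque': array([ 0.0459525 , -0.00500439, -0.03867579]), 'grip_force': 0.0, 'opening': 0.09200953235472693}
top ['pixels', 'fx', 'fy', 'cx', 'cy', 'view', 'shot']
key_rings_top [(array([381., 187.]), 0.74, array([ 0.625, -0.274])), (array([196., 217.]), 0.45, array([0.535, 0.251]))]
bin_rings [(array([190., 186.]), 0.91, array([0.63 , 0.278]))]
key_cans_top [(array([430., 306.]), 0.66, array([ 0.29, -0.4 ])), (array([389., 222.]), 0.51, array([ 0.525, -0.295]))]
bin_cans [(array([424., 273.]), 0.
[... 1229 characters left out ...]
., 283.]), 0.73, array([ 0.395, -0.42 ]))]
key_switches_top [(array([296., 208.]), 0.5, array([0.545, 0.092]))]
bin_switches [(array([182., 283.]), 0.71, array([ 0.521, -0.284])), (array([316., 236.]), 0.56, array([0.639, 0.081]))]
key_empty_top [(array([257., 227.]), 0.64, array([ 0.529, -0.039]))]
bin_empty [(array([278., 263.]), 0.96, array([ 0.636, -0.063])), (array([327., 186.]), 0.2, array([0.51 , 0.266]))]
tape [(array([259., 230.]), 0.71, array([0.488, 0.003])), (array([360., 171.]), 0.68, array([0.507, 0.438])), (array([185., 245.]), 0.66, array([ 0.394, -0.19 ]))]
carton [(array([285., 187.]), 0.81, array([0.399, 0.195]))]
bottle [(array([361., 170.]), 0.75, array([0.507, 0.444]))]
```

```bash
python3 -c "
import cv2
a=cv2.imread('pics/top.png');cv2.imwrite('pics/topc.png',cv2.resize(a[130:350,100:460],(800,489),interpolation=2))"
```

```text
(no output)
```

View pics/topc.png

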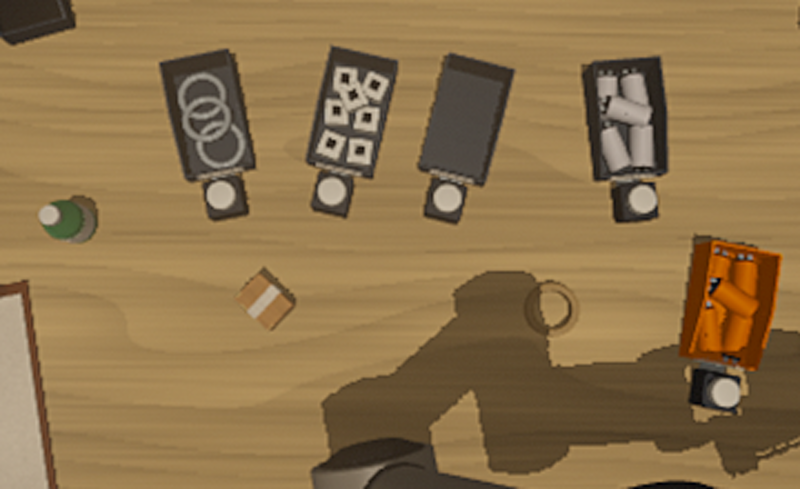

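View pics/scene.png

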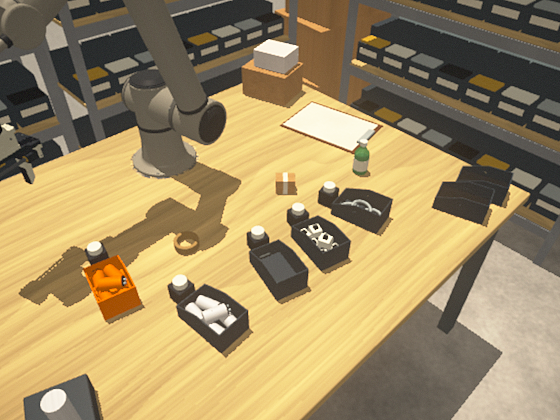

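The dark bins in the top crop, left to right, are rings (key at 221,196), switches (332,191), empty (447,197) and cans (643,199). The orange decoy is at (730,300), and the carton (266,298), tape (551,307) and bottle (65,219) are in front and to the left. The scene view agrees. I'll refine the keys from the white blobs while the first move turns the tool square and closes the gripper.

```bash
cat >> h.py <<'E'
def blobs(pic,guess,r=14):
    im=np.array(pic["pixels"]); hsv=cv2.cvtColor(im,cv2.COLOR_RGB2HSV)
    m=((hsv[...,1]<45)&(hsv[...,2]>170)).astype(np.uint8)
    n,l,st,c=cv2.connectedComponentsWithStats(m)
    i=1+np.argmin(np.hypot(*(c[1:]-guess).T)+1e3*(st[1:,4]<30))
    return c[i],st[i]
E
python3 - <<'E'
from h import *
p=robot.read_camera("top")
for n,g in dict(rings=(199.5,218),cans=(389,220),switches=(249,216),empty=(301,219)).items():
    c,st=blobs(p,g); print(n,c.round(1),st,plane(p,c,.066).round(4))
E
```

```text
rings [249.1 217.4] [244 213  11   9  48] [0.5352 0.102  0.066 ]
cans [388.8 220.2] [384 216  11   9  62] [ 0.5301 -0.2946  0.066 ]
switches [249.1 217.4] [244 213  11   9  48] [0.5352 0.102  0.066 ]
empty [300.2 220.1] [296 214  10  10  48] [ 0.5284 -0.0422  0.066 ]
```

>>> carry_out(commands=[[[0,0,0],0.17,0],[[0,0,0],0.17,0],[[0,0,0],0,0],[[0,0,0],0,0]], newtons=10)

```text
time: 1.75
tool_pos: [0.175, -0.495, 0.2058]
tool_rot: [3.142, -0.0, 0.003]
contact_force: [-0.1, 0.3, -0.5]
opening: 0.0564
grip_force: 0.0
```

>>> carry_out(commands=[[[0.05,-0.035,0],0,0],[[0.05,-0.035,0],0,0],[[0.05,-0.035,0],0,0],[[0.05,-0.035,0],0,0],[[0.05,-0.035,0],0,0],[[0.05,-0.035,0],0,0],[[0,-0.048,0],0,0],[[0,-0.048,0],0,0],[[0,-0.048,0],0,0],[[0,-0.048,0],0,0],[[0,-0.048,0],0,0],[[0,-0.048,0],0,0],[[0,-0.048,0],0,0],[[0,-0.048,0],0,0],[[0,-0.048,0],0,0],[[0,-0.048,0],0,0],[[0,-0.048,0],0,0],[[0,0,0],0,0],[[0,0,0],0,0]])

```text
time: 4.12
tool_pos: [0.475, 0.2425, 0.2056]
tool_rot: [3.141, 0.0, 0.002]
contact_force: [-1.1, 0.1, 1.0]
opening: 0.0002
grip_force: 0.0
```

```bash
cat >> h.py <<'E'
from scipy.spatial.transform import Rotation as Ro
def wrist(n=None):
    s=robot.observe(); p=robot.read_camera("wrist")
    T=np.eye(4); T[:3,:3]=Ro.from_euler("xyz",s["tool_rot"]).as_matrix(); T[:3,3]=s["tool_pos"]
    p["view"]=np.linalg.inv(T@np.array(p["T_tool_cam"]))
    if n: save(p,n)
    return s,p
E
python3 - <<'E'
from h import *
s,p=wrist("w1.png"); print(s["tool_pos"],s["opening"],[k for k in p])
print(np.array(p["T_tool_cam"]).round(3))
for r in robot.tip_of(p,"key_rings_top"): print(r, plane(p,r["at"],.068).round(4))
E
```

```text
[0.47497657 0.24251514 0.20557149] 0.00022961699550035194 ['pixels', 'fx', 'fy', 'cx', 'cy', 'T_tool_cam', 'shot', 'view']
[[ 0.     0.97   0.244  0.066]
 [ 1.    -0.    -0.    -0.   ]
 [ 0.     0.244 -0.97  -0.18 ]
 [ 0.     0.     0.     1.   ]]
{'at': [283.5, 136.6], 'p': 0.74} [0.5349 0.2402 0.068 ]
```

View pics/w1.png

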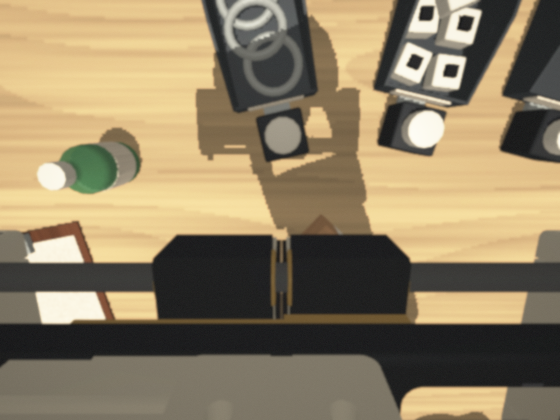

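The wrist view shows the rings bin straight ahead with its key at (283,136), the switch key at (426,129) and the bottle well clear. The rings key is at (0.535, 0.240), so I'll approach to about 5 mm above it.

>>> carry_out(commands=[[[0.03,0.002,0],0,0],[[0.03,0,0],0,0],[[0,0,0.04],0,0],[[0,0,0.04],0,0],[[0,0,0.02],0,0],[[0,0,0.012],0,0],[[0,0,0.003],0,0],[[0,0,0],0,0],[[0,0,0],0,0]])

```text
time: 5.35
tool_pos: [0.5357, 0.241, 0.0918]
tool_rot: [-3.141, -0.002, -0.0]
contact_force: [-0.6, 0.1, -0.0]
opening: 0.0005
grip_force: 0.0
```

>>> carry_out(commands=[[[0,0,0.002],0,0],[[0,0,0.002],0,0],[[0,0,0.001],0,0],[[0,0,0.001],0,0],[[0,0,0.001],0,0],[[0,0,0],0,0],[[0,0,0],0,0]])

```text
time: 6.22
tool_pos: [0.5352, 0.2409, 0.0838]
tool_rot: [3.142, -0.0, -0.0]
contact_force: [0.4, -0.3, -0.1]
opening: 0.0005
grip_force: 0.0
```

>>> carry_out(commands=[[[0,0,0.001],0,0],[[0,0,0.001],0,0],[[0,0,0],0,0]])

```text
time: 6.6
tool_pos: [0.5351, 0.2409, 0.0817]
tool_rot: [3.141, 0.0, -0.0]
contact_force: [0.8, 0.1, 0.0]
opening: 0.0003
grip_force: 0.0
```

>>> carry_out(commands=[[[0,0,0.001],0,0],[[0,0,0.001],0,0],[[0,0,0],0,0]])

```text
time: 6.98
tool_pos: [0.5351, 0.2409, 0.0797]
tool_rot: [3.141, 0.0, -0.0]
contact_force: [-0.1, 0.1, -0.5]
opening: 0.0001
grip_force: 0.0
```

No force yet, although the tips should already be about 5 mm into the key, so I'll look.

```bash
python3 - <<'E'
from h import *
print(robot.tcp_to_tips)
s,p=wrist(); print(s["tool_pos"],s["contact_force"],s["opening"])
q=robot.read_camera("scene")
a=cv2.resize(np.array(p["pixels"])[:,:,::-1][80:320,140:420],(400,343))
b=cv2.resize(np.array(q["pixels"])[:,:,::-1][130:250,260:400],(400,343),interpolation=2)
cv2.imwrite("pics/c1.png",np.hstack([a,b]))
E
```

```text
0.017
[0.53509134 0.24090105 0.07965871] [-0.1427766   0.068776   -0.49886052] 7.520670325678535e-05
```

View pics/c1.png

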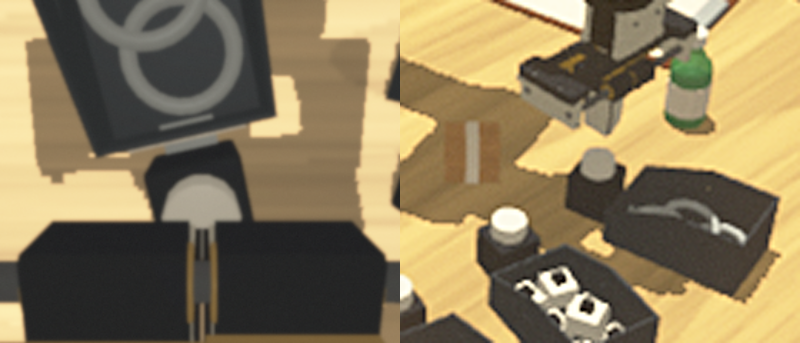

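```bash
cat >> h.py <<'E'
def proj(p,X):
    c=np.array(p["view"])@np.append(X,1); return np.array([p["cx"]-p["fx"]*c[0]/c[2],p["cy"]+p["fy"]*c[1]/c[2]])
E
python3 - <<'E'
from h import *
s,p=wrist(); q=robot.read_camera("scene"); t=robot.read_camera("top"); save(q,"s2.png")
im=np.array(q["pixels"])[:,:,::-1].copy()
tip=s["tool_pos"]-[0,0,.017]
for n,c in(("w",p),("s",q),("t",t)):
    print(n,"tip",proj(c,tip).round(1),"TCP",proj(c,s["tool_pos"]).round(1),"key",[proj(c,[.535,.24,z]).round(1) for z in(.068,.060)])
    for r in robot.tip_of(c,"key_rings_top"): print(np.round(r["at"],1),r["p"],plane(c,r["at"],.068))
for X,col in((tip,(0,0,255)),(s["tool_pos"],(255,0,0)),(np.array([.535,.24,.068]),(0,255,0))):
    cv2.circle(im,tuple(int(v) for v in proj(q,X).round()),1,col,-1)
cv2.imwrite("pics/c2.png",cv2.resize(im[110:220,260:400],(763,600),interpolation=0))
E
```

```text
w tip [281.2 233.9] TCP [281.2 242.8] key [array([282.6, 236.7]), array([282.6, 232.8])]
[279.7 233.9] 0.9 [0.53687991 0.24186631 0.068     ]
[500.  227.9] 0.71 [0.54090473 0.10204027 0.068     ]
s tip [328.3 185.3] TCP [328.7 180.8] key [array([328.2, 184. ]), array([327.9, 186.1])]
[328.2 183.2] 0.7 [0.53247989 0.24295931 0.068     ]
t tip [199.8 217.2] TCP [198.8 216.3] key [array([199.8, 217. ]), array([200.2, 217.3])]
```

View pics/c2.png

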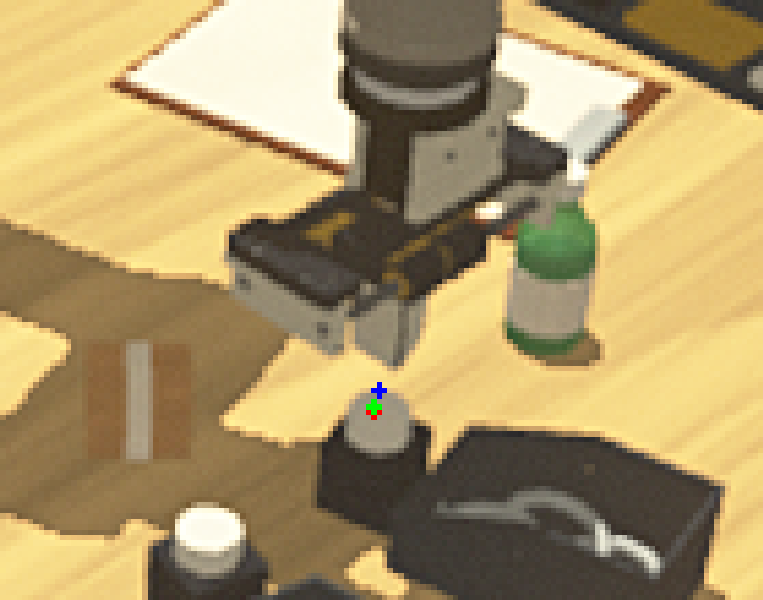

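```bash
python3 - <<'E'
from h import *
s=robot.observe(); q=robot.read_camera("scene"); sc=5
im=cv2.resize(np.array(q["pixels"])[110:220,260:400,::-1],None,fx=sc,fy=sc,interpolation=0)
P=lambda X:tuple(int(v) for v in ((proj(q,X)-[260,110]+.5)*sc))
T=s["tool_pos"]; print(T,s["opening"],s["contact_force"])
def box(hx,hy,z0,z1,col):
    c=[(a*hx,b*hy) for a,b in((1,1),(1,-1),(-1,-1),(-1,1))]
    for i in range(4):
        for z in(z0,z1): cv2.line(im,P(T+[*c[i],z]),P(T+[*c[(i+1)%4],z]),col,1)
        cv2.line(im,P(T+[*c[i],z0]),P(T+[*c[i],z1]),col,1)
box(.0375,.095,.045,.1,(0,255,0)); box(.0095,.019,-.017,.045,(0,0,255))
cv2.imwrite("pics/c3.png",im)
E
```

```text
[0.53517861 0.24093973 0.07980588] 0.0008948241651297932 [-0.30043532 -0.02200056 -0.0319405 ]
```

View pics/c3.png

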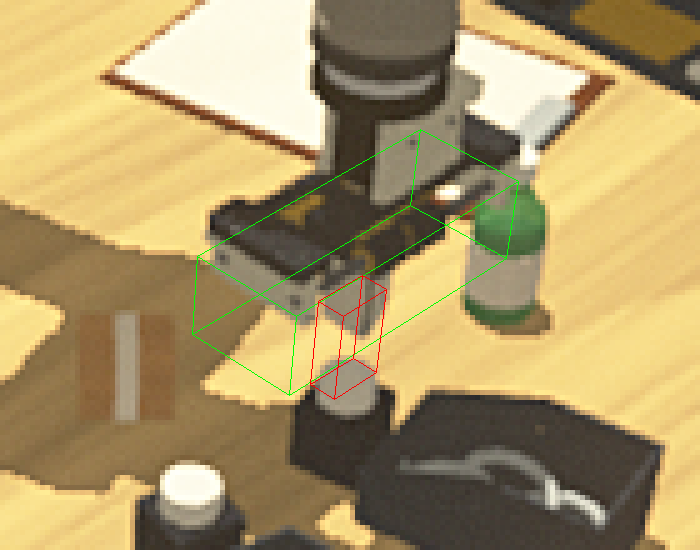

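The scene picture shows the fingertips still about 30–40 mm above the key, which matches the zero force, so the reported height seems off. I'll check the pose against the wrist view of the keys.

```bash
python3 - <<'E'
from h import *
from scipy.optimize import least_squares
s,p=wrist()
K={"rings":[.535,.240,.068],"switches":[.5352,.102,.067]}
obs=[]
for g,k in(((281,233),"rings"),((500,228),"switches")):
    for r in robot.tip_of(p,"key_%s_top"%k):
        if abs(r["at"][0]-g[0])<25: obs.append((r["at"],K[k]));print(k,r); break
r=[x for x in robot.tip_of(p,"bottle")]; print(r)
for x in r[:1]: obs.append((x["at"],[.508,.4435,0]))
V=np.array(p["view"])
def f(d):
    return np.concatenate([proj(p,np.array(X)-d)-a for a,X in obs])
o=least_squares(f,[0,0,0]); print(f(np.zeros(3)).round(1),"tool really at reported +",o.x.round(4),o.fun.round(1),p["fx"])
b,st=blobs(p,(500,228)); print(b,st)
t=robot.read_camera("top")
im=np.array(t["pixels"])[170:240,150:250,::-1]; print(proj(t,s["tool_pos"]))
cv2.imwrite("pics/t3.png",cv2.resize(im,None,fx=7,fy=7,interpolation=0))
E
```

```text
rings {'at': [279.3, 237.1], 'p': 0.65}
switches {'at': [497.5, 223.9], 'p': 0.89}
[{'at': [49.4, 245.5], 'p': 0.79}]
[ 3.3 -0.4 -0.  12.  -1.4 -4.8] tool really at reported + [-0.0019 -0.0005  0.0008] [ 2.5 -3.6 -1.2  8.9 -1.7 -7.2] 315.4285532338529
[499.96272766 224.91105464] [ 472  198   57   54 2361]
[198.78575787 216.33976901]
```

View pics/t3.png

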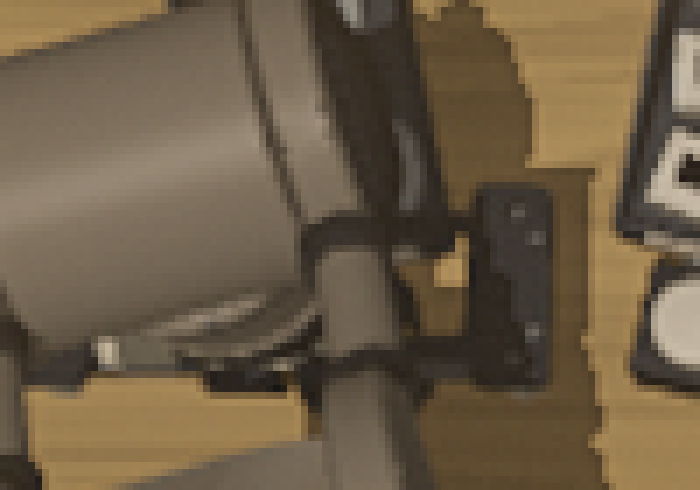

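```bash
python3 - <<'E'
from h import *
from scipy.optimize import least_squares
s=robot.observe(); q=robot.read_camera("scene"); t=robot.read_camera("top"); T=s["tool_pos"]; print(T)
for a,b in(((228.6,196.4),(325,167)),((228.3,225),(301.6,153))):
    o=least_squares(lambda X:np.concatenate([proj(t,X)-a,proj(q,X)-b]),[.53,.15,.13]); print(o.x.round(4),(o.x-T).round(4),o.fun.round(1))
print("bottle top",proj(q,[.508,.4435,.12]),proj(q,[.508,.4435,0]))
for z in (.045,.1): print([proj(t,T+[x,-.095,z]).round(1) for x in(.0375,-.0375)])
E
```

```text
[0.53516194 0.24091666 0.07979025]
[0.5761 0.1535 0.1957] [ 0.0409 -0.0874  0.116 ] [-2.  -1.9 -2.9  0.4]
[0.4992 0.1487 0.2046] [-0.036  -0.0922  0.1248] [-0.8 -0.7 -1.2  0.2]
bottle top [365.96859151 140.2204737 ] [360.95034921 170.4129462 ]
[array([232. , 200.6]), array([231.4, 228.3])]
[array([230.1, 196.9]), array([229.5, 226. ])]
```

Top and scene together confirm that xy is right, but the gripper sits higher than its reported pose implies. I'll feel downward in small steps and go by force.

>>> carry_out(commands=[[[0,0,0.001],0,0],[[0,0,0.001],0,0],[[0,0,0],0,0]])

```text
time: 8.15
tool_pos: [0.5351, 0.2409, 0.0776]
tool_rot: [3.141, 0.0, -0.0]
contact_force: [-0.1, -0.5, 0.1]
opening: 0.0002
grip_force: 0.0
```

>>> carry_out(commands=[[[0,0,0.001],0,0],[[0,0,0.001],0,0],[[0,0,0],0,0]])

```text
time: 8.52
tool_pos: [0.5351, 0.2409, 0.0757]
tool_rot: [3.141, 0.0, -0.0]
contact_force: [-0.1, 0.2, 0.4]
opening: 0.0004
grip_force: 0.0
```

```bash
python3 - <<'E'
from h import *
q=robot.read_camera("scene"); a=cv2.imread("pics/scene.png")[150:215,290:355]; b=np.array(q["pixels"])[150:215,290:355,::-1]
cv2.imwrite("pics/c4.png",cv2.resize(np.hstack([a,b]),None,fx=6,fy=6,interpolation=0))
E
```

```text
(no output)
```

View pics/c4.png

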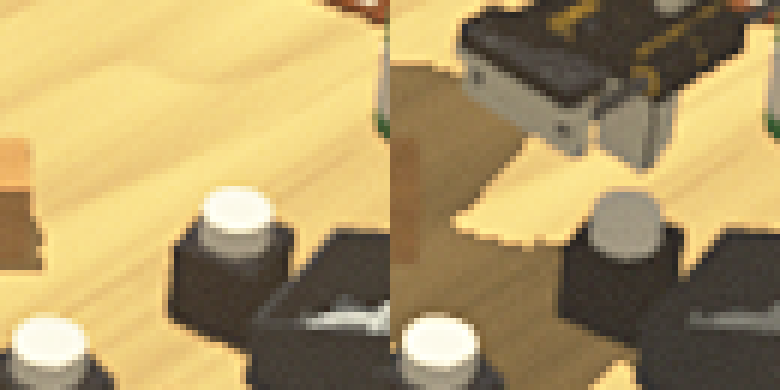

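The key (628,212) has not moved, and the finger bottoms at about (640,168) still show a gap of roughly 25 mm. I'll keep going down.

>>> carry_out(commands=[[[0,0,0.003],0,0],[[0,0,0.003],0,0],[[0,0,0.003],0,0],[[0,0,0.003],0,0],[[0,0,0],0,0],[[0,0,0],0,0]])

```text
time: 9.32
tool_pos: [0.5352, 0.2409, 0.0638]
tool_rot: [3.142, -0.0, -0.0]
contact_force: [-0.4, -0.2, -0.9]
opening: 0.0002
grip_force: 0.0
```

>>> carry_out(commands=[[[0,0,0.001],0,0],[[0,0,0.001],0,0],[[0,0,0.001],0,0],[[0,0,0],0,0]])

```text
time: 9.82
tool_pos: [0.5351, 0.2409, 0.0607]
tool_rot: [3.141, 0.0, -0.0]
contact_force: [-0.7, -0.0, 0.6]
opening: 0.0006
grip_force: 0.0
```

>>> carry_out(commands=[[[0,0,0.001],0,0],[[0,0,0.001],0,0],[[0,0,0.001],0,0],[[0,0,0],0,0]])

```text
time: 10.32
tool_pos: [0.5351, 0.2409, 0.0577]
tool_rot: [3.141, 0.0, -0.0]
contact_force: [-0.2, -1.4, -0.2]
opening: 0.0008
grip_force: 0.0
```

>>> carry_out(commands=[[[0,0,0.001],0,0],[[0,0,0.001],0,0],[[0,0,0.001],0,0],[[0,0,0],0,0]])

```text
time: 10.82
tool_pos: [0.5351, 0.2409, 0.0547]
tool_rot: [3.141, 0.0, -0.0]
contact_force: [-0.2, 0.2, -0.5]
opening: 0.0004
grip_force: 0.0
```

```bash
python3 - <<'E'
from h import *
q=robot.read_camera("scene"); b=np.array(q["pixels"])[150:215,290:355,::-1]
s,p=wrist(); a=np.array(p["pixels"])[180:310,215:345,::-1]; print(s["tool_pos"],s["contact_force"])
cv2.imwrite("pics/c5.png",np.hstack([cv2.resize(b,(390,390),interpolation=0),cv2.resize(a,(390,390))]))
E
```

```text
[0.5351148  0.24090424 0.05473437] [-0.47524927  0.77797193 -0.3142361 ]
```

View pics/c5.png

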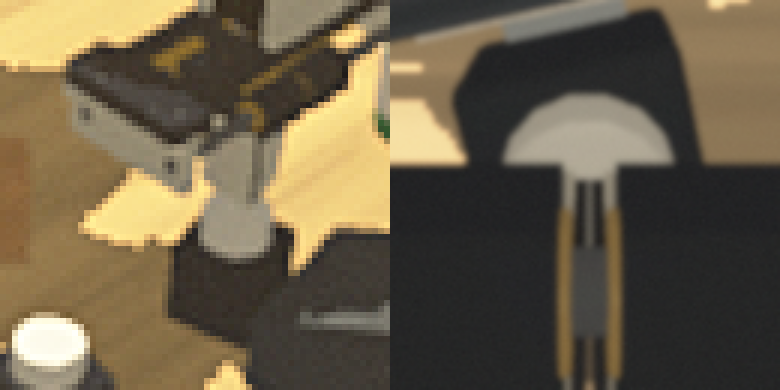

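The fingertips (scene crop 240,200) now just overlap the key's top, and the wrist crop shows them centred on it. I'll go on in small steps, watching the force.

>>> carry_out(commands=[[[0,0,0.001],0,0],[[0,0,0.001],0,0],[[0,0,0],0,0]])

```text
time: 11.3
tool_pos: [0.5351, 0.2409, 0.0527]
tool_rot: [3.141, 0.0, -0.0]
contact_force: [0.4, -1.0, -0.0]
opening: 0.0004
grip_force: 0.0
```

>>> carry_out(commands=[[[0,0,0.001],0,0],[[0,0,0.001],0,0],[[0,0,0],0,0]])

```text
time: 11.68
tool_pos: [0.5351, 0.2409, 0.0507]
tool_rot: [3.141, 0.0, -0.0]
contact_force: [0.4, -0.1, 0.0]
opening: 0.0005
grip_force: 0.0
```

>>> carry_out(commands=[[[0,0,0.001],0,0],[[0,0,0.001],0,0],[[0,0,0],0,0]])

```text
time: 12.05
tool_pos: [0.5351, 0.2409, 0.0487]
tool_rot: [3.141, 0.0, -0.0]
contact_force: [0.2, -0.7, 0.1]
opening: 0.0004
grip_force: 0.0
```

>>> carry_out(commands=[[[0,0,0.001],0,0],[[0,0,0.001],0,0],[[0,0,0],0,0]])

```text
time: 12.42
tool_pos: [0.5352, 0.241, 0.0469]
tool_rot: [3.142, -0.0, -0.0]
contact_force: [0.2, -0.1, 0.9]
opening: 0.0006
grip_force: 1.0
```

>>> carry_out(commands=[[[0,0,0.001],0,0],[[0,0,0.001],0,0],[[0,0,0],0,0]])

```text
time: 12.8
tool_pos: [0.5352, 0.2409, 0.0448]
tool_rot: [3.142, -0.0, -0.0]
contact_force: [-1.2, -0.6, 3.0]
opening: 0.0005
grip_force: 1.6
```

>>> carry_out(commands=[[[0,0,0.001],0,0],[[0,0,0.001],0,0],[[0,0,0],0,0]])

```text
time: 13.18
tool_pos: [0.5352, 0.2409, 0.0427]
tool_rot: [3.142, -0.0, -0.0]
contact_force: [0.1, 0.4, 2.5]
opening: 0.0005
grip_force: 1.6
```

>>> carry_out(commands=[[[0,0,0.001],0,0],[[0,0,0.001],0,0],[[0,0,0],0,0]])

```text
time: 13.55
tool_pos: [0.5352, 0.2409, 0.0407]
tool_rot: [3.142, -0.0, -0.0]
contact_force: [-0.7, -0.3, 3.4]
opening: 0.0003
grip_force: 1.7
```

Contact came at a reported TCP z of about 0.0475, so the key is now about 7 mm down. One more millimetre, then lift and head for the cans key on the far side of the empty bin.

>>> carry_out(commands=[[[0,0,0.001],0,0],[[0,0,0],0,0],[[0,0,0],0,0]])

```text
time: 13.92
tool_pos: [0.5352, 0.241, 0.0397]
tool_rot: [3.142, -0.0, -0.0]
contact_force: [-0.9, -0.6, 3.8]
opening: 0.0008
grip_force: 1.8
```

>>> carry_out(commands=[[[0,0,-0.01],0,0],[[0,0,-0.03],0,0],[[0,0,-0.04],0,0],[[-0.05,0.01,-0.04],0,0],[[0,0.045,0],0,0],[[0,0.045,0],0,0],[[0,0.045,0],0,0],[[0,0.045,0],0,0],[[0,0.045,0],0,0],[[0,0.045,0],0,0],[[0,0.045,0],0,0],[[0,0.045,0],0,0],[[0,0.045,0],0,0],[[0,0.045,0],0,0],[[0,0.045,0],0,0],[[0,0.03,0],0,0],[[0,0,0],0,0],[[0,0,0],0,0]])

```text
time: 16.18
tool_pos: [0.4866, -0.2929, 0.1584]
tool_rot: [-3.141, 0.0, -0.0]
contact_force: [-0.3, 0.1, 0.1]
opening: 0.0008
grip_force: 0.0
```

```bash
python3 - <<'E'
from h import *
s,p=wrist(); print(s["tool_pos"])
for r in robot.tip_of(p,"key_cans_top"): print(r, plane(p,r["at"],.068).round(4))
c,st=blobs(p,proj(p,[.53,-.295,.068])); print(c,st,plane(p,c,.067))
q=robot.read_camera("scene"); save(q,"s4.png")
for n,im,b in(("before",cv2.imread("pics/scene.png")[:,:,::-1],0),("after",np.array(q["pixels"]),0)):
    r=dict(q); r["pixels"]=im; c,st=blobs(r,(329,187)); print(n,c,st)
    c,st=blobs(r,(297,210)); print(n,c,st)
a=cv2.imread("pics/scene.png")[165:215,290:350]; b=np.array(q["pixels"])[165:215,290:350,::-1]
w=cv2.resize(np.array(p["pixels"])[:,:,::-1],(400,300))
cv2.imwrite("pics/c6.png",np.vstack([cv2.resize(np.hstack([a,b]),(720,300),interpolation=0),np.hstack([w,np.zeros((300,320,3),np.uint8)])]))
E
```

```text
[ 0.48662495 -0.29294258  0.15835565]
[285.38415246 148.42026078] [267 131  37  37 997] [ 0.5376446  -0.29643964  0.067     ]
before [328.98360656 184.44262295] [324 181  11   8  61]
before [297.87837838 206.44594595] [292 203  12   8  74]
after [328.84848485 186.45454545] [324 183  11   8  66]
after [297.73684211 206.42105263] [292 203  12   8  76]
```

View pics/c6.png

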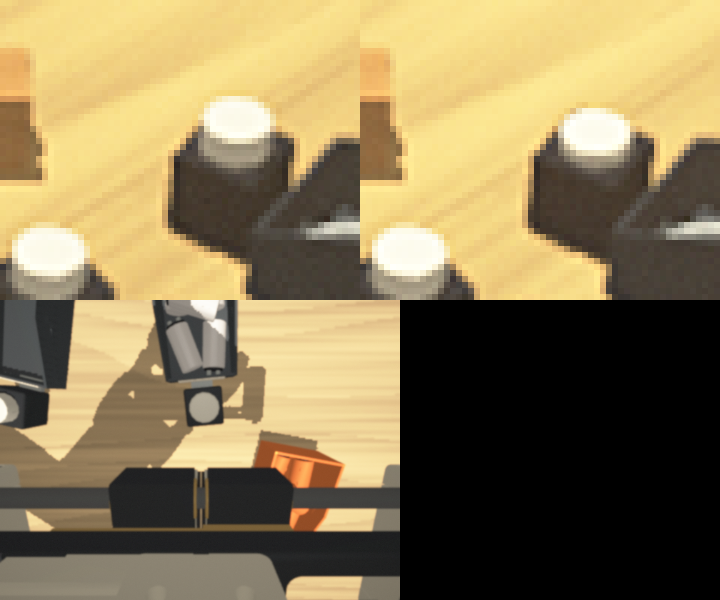

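The key of the rings went down 2 px (about 8 mm) and stays there. The wrist view shows the cans bin with its key at about (285,148), that is (0.535, -0.295), with the orange look-alike beside it. Now the cans key.

>>> carry_out(commands=[[[0.0475,0.002,0],0,0],[[0,0,0.04],0,0],[[0,0,0.04],0,0],[[0,0,0.02],0,0],[[0,0,0.007],0,0],[[0,0,0],0,0],[[0,0,0],0,0]])

```text
time: 17.2
tool_pos: [0.5351, -0.296, 0.0527]
tool_rot: [3.14, -0.002, 0.0]
contact_force: [-0.7, 0.5, 1.1]
opening: 0.0004
grip_force: 0.0
```

>>> carry_out(commands=[[[0,0,0.001],0,0],[[0,0,0.001],0,0],[[0,0,0.001],0,0],[[0,0,0.001],0,0],[[0,0,0.001],0,0],[[0,0,0.001],0,0],[[0,0,0.001],0,0],[[0,0,0],0,0]])

```text
time: 18.2
tool_pos: [0.5343, -0.2957, 0.0444]
tool_rot: [3.141, -0.0, -0.0]
contact_force: [-0.6, 0.0, 3.4]
opening: 0.0004
grip_force: 1.6
```

>>> carry_out(commands=[[[0,0,0.001],0,0],[[0,0,0.001],0,0],[[0,0,0.001],0,0],[[0,0,0.001],0,0],[[0,0,0.0005],0,0],[[0,0,0],0,0],[[0,0,0],0,0]])

```text
time: 19.08
tool_pos: [0.5343, -0.2957, 0.0398]
tool_rot: [3.142, -0.0, -0.0]
contact_force: [-0.9, 0.4, 4.4]
opening: 0.0003
grip_force: 1.9
```

>>> carry_out(commands=[[[0,0,-0.01],0,0],[[0,0,-0.03],0,0],[[0,0,-0.04],0,0],[[-0.05,-0.018,-0.04],0,0],[[0,-0.04,0],0,0],[[0,-0.045,0],0,0],[[0,-0.045,0],0,0],[[0,-0.045,0],0,0],[[0,-0.045,0],0,0],[[0,-0.045,0],0,0],[[0,-0.045,0],0,0],[[0,-0.04,0],0,0],[[0,-0.03,0],0,0],[[0,0,0],0,0],[[0,0,0],0,0]])

```text
time: 20.95
tool_pos: [0.4875, 0.1007, 0.1576]
tool_rot: [3.141, -0.0, 0.0]
contact_force: [1.0, 0.4, -0.0]
opening: 0.0007
grip_force: 0.0
```

```bash
python3 - <<'E'
from h import *
s,p=wrist(); print(s["tool_pos"])
for r in robot.tip_of(p,"key_switches_top"): print(r, plane(p,r["at"],.068).round(4))
c,st=blobs(p,proj(p,[.535,.102,.068])); print(c,st,plane(p,c,.067))
q=robot.read_camera("scene"); save(q,"s5.png")
for im in(cv2.imread("pics/scene.png")[:,:,::-1],np.array(q["pixels"])):
    r=dict(q); r["pixels"]=im
    for g in((329,187),(175,276)): print(*blobs(r,g))
    print([ (np.round(o["at"]),round(o["p"],2)) for o in robot.tip_of(q,"key_cans_top")])
E
```

```text
[0.48750292 0.10072133 0.15760971]
{'at': [278.2, 140.6], 'p': 0.84} [0.5451 0.1032 0.068 ]
[280.2137746 142.7763864] [ 262  124   38   38 1118] [0.54327613 0.10149613 0.067     ]
[328.98360656 184.44262295] [324 181  11   8  61]
[179.09677419 279.86290323] [172 275  15  11 124]
[(array([177., 281.]), 0.75), (array([ 92., 246.]), 0.66)]
[328.62903226 186.35483871] [323 183  12   8  62]
[179.66129032 281.68548387] [173 276  14  12 124]
[(array([177., 281.]), 0.75), (array([ 92., 246.]), 0.66)]
```

The cans key also dropped about 2 px. Now the switches key, at about (0.541, 0.102).

>>> carry_out(commands=[[[0.0535,-0.001,0],0,0],[[0,0,0.04],0,0],[[0,0,0.04],0,0],[[0,0,0.02],0,0],[[0,0,0.006],0,0],[[0,0,0],0,0],[[0,0,0],0,0]])

```text
time: 22.08
tool_pos: [0.5418, 0.1021, 0.0526]
tool_rot: [-3.142, -0.002, -0.0]
contact_force: [-0.3, 0.1, 0.1]
opening: 0.0005
grip_force: 0.0
```

>>> carry_out(commands=[[[0,0,0.001],0,0],[[0,0,0.001],0,0],[[0,0,0.001],0,0],[[0,0,0.001],0,0],[[0,0,0.001],0,0],[[0,0,0.001],0,0],[[0,0,0.001],0,0],[[0,0,0],0,0]])

```text
time: 23.08
tool_pos: [0.5409, 0.1022, 0.0445]
tool_rot: [3.142, -0.0, -0.0]
contact_force: [-0.9, 0.2, 2.8]
opening: 0.0004
grip_force: 1.6
```

>>> carry_out(commands=[[[0,0,0.001],0,0],[[0,0,0.001],0,0],[[0,0,0.001],0,0],[[0,0,0.001],0,0],[[0,0,0.0005],0,0],[[0,0,0],0,0],[[0,0,0],0,0]])

```text
time: 23.95
tool_pos: [0.5409, 0.1022, 0.0399]
tool_rot: [3.142, -0.0, -0.0]
contact_force: [-0.8, -0.7, 3.1]
opening: -0.0
grip_force: 1.8
```

>>> carry_out(commands=[[[0,0,-0.01],0,0],[[0,0,-0.03],0,0],[[0,0,-0.04],0,0],[[0,0,-0.05],0,0],[[-0.05,0,-0.02],0,0],[[0,0,0],0,0],[[0,0,0],0,0]])

```text
time: 24.82
tool_pos: [0.4913, 0.1022, 0.1902]
tool_rot: [3.141, -0.001, -0.0]
contact_force: [-0.2, -1.0, -0.3]
opening: 0.0005
grip_force: 0.0
```

```bash
python3 - <<'E'
from h import *
q=robot.read_camera("scene"); save(q,"s6.png")
for im in(cv2.imread("pics/scene.png")[:,:,::-1],np.array(q["pixels"])):
    r=dict(q); r["pixels"]=im
    for g in((329,187),(179,280),(297.8,206.4),(257,230)): print(*blobs(r,g))
for n in("tape","carton","bottle"): print(n,[(np.round(o["at"]),round(o["p"],2)) for o in robot.tip_of(q,n)][:3])
E
```

```text
[328.98360656 184.44262295] [324 181  11   8  61]
[179.09677419 279.86290323] [172 275  15  11 124]
[297.87837838 206.44594595] [292 203  12   8  74]
[257.2247191  229.92134831] [251 226  13   9  89]
[328.80645161 186.38709677] [324 183  11   8  62]
[179.696 281.752] [173 276  15  12 125]
[328.80645161 186.38709677] [324 183  11   8  62]
[257.2247191  229.92134831] [251 226  13   9  89]
tape [(array([188., 247.]), 0.85)]
carton [(array([285., 188.]), 0.61)]
bottle [(array([362., 168.]), 0.62)]
```

```bash
python3 -c "
from cell import robot
print(robot.hand_in())"
```

```text
the job is handed in; nothing more can be done
None
```

I pressed the rings, cans and switches keys in that order, each to about 7–8 mm with no reading above 4.4 N, and handed the job in at about 25 s; no verdict came back. The pictures show the first two keys staying down, the empty bin's key up and the tape, carton and bottle in place, but the switches key was hidden at the end, so I judged it by reaching the same depth and force.

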